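# Fetch the rib from behind the two jars

### The job

The wooden rib lies at the back of the low plywood rack, behind a short jar and a tall jar. Stand the tall jar and then the short one clear on the cork mat, take out the rib and lay it flat and centred on the small board, lengthwise between its two end strips, then put the short jar and after it the tall jar back upright exactly where they stood in the rack.

Things in the scene. Friction and masses are not known exactly. Their poses are not given: they have to be found in the camera images.
- lane_rack: fixed low plywood rack: a lane 100 mm wide between two side walls and a back wall, open above and in front, no floor. Outside 240 x 116 mm, walls 8 mm thick, 36 mm high. Origin on the bench at its middle; +x along the lane to the back wall (away from the robot), z up. From back to front on the bench: 40 mm free, rib, short jar, tall jar, 4 to 13 mm apart. It stands to the right of mat and board
- cork_mat: fixed flat cork mat, the side area: 170 mm along its x (away from the robot), 120 mm along its y, 4 mm thick. Origin at the middle of its underside, on the bench, z up. Mat and board change places. A basket 115 mm high stands behind them (at world x over 0.58 m, heaped up to about 0.2 m): over mat and board turn a wide gripper so that it lies along y
- rib_board: fixed pale wooden board, 130 mm along its x, 80 mm along its y, top face 6 mm above the bench, with a dark strip 10 mm wide along each x end, its top 12 mm above the bench (110 mm free between the strips). Origin at the middle of its underside, on the bench, z up. The rib's place is the middle of the board, its length (its y) along the board's x: a quarter turn from how it lies in the rack
- rib: loose flat lens-shaped wooden potter's rib, 52 mm along its x, 91 mm along its y, 9 mm thick, 25 g. Origin at the middle of its underside, z up. It lies at the back of the rack, its length across the lane; take it at its middle across its 52 mm width (along the lane), fingertips just above the bench, once the jars are away
- short_jar: loose round jar with a lid fixed on it, the shorter and thinner one: 50 mm diameter, 56 mm high, 88 to 143 g. Origin at the middle of its underside, z up. It stands in the rack between rib and tall jar; take it round its outside, fingers along the lane, once the tall jar is away, with the fingertips over the 9 mm rib
- tall_jar: loose round jar with a lid fixed on it, the larger one: 58 mm diameter, 70 mm high, 85 to 145 g. Origin at the middle of its underside, z up. It stands in the rack nearest the open front; take it round its outside, fingers across the lane, with the fingertips above the 36 mm walls

How it is judged (in metres and radians):
On the way, in this order (a step that is already met when the one before it is completed fails the run):
1. the tall jar stands on the cork mat, the short jar still in its place (x of tall_jar in the frame of cork_mat between -0.08 and 0.08 m and y of tall_jar in the frame of cork_mat between -0.056 and 0.056 m and z of tall_jar in the frame of cork_mat between 0.001 and 0.008 m and angle between tall_jar's own z axis and vertical below 0.1 rad and linear speed of tall_jar below 0.02 m/s and distance of short_jar from where it was at the start of the episode below 0.025 m and contact force between tall_jar and the fingers below 0.05 N), for 0.2 s.
2. both jars stand on the cork mat, the rib still in the rack (x of tall_jar in the frame of cork_mat between -0.08 and 0.08 m and y of tall_jar in the frame of cork_mat between -0.056 and 0.056 m and z of tall_jar in the frame of cork_mat between 0.001 and 0.008 m and angle between each of tall_jar, short_jar's own z axis and vertical below 0.1 rad and linear speed of each of tall_jar, short_jar below 0.02 m/s and x of short_jar in the frame of cork_mat between -0.08 and 0.08 m and y of short_jar in the frame of cork_mat between -0.056 and 0.056 m and z of short_jar in the frame of cork_mat between 0.001 and 0.008 m and contact force between short_jar and the fingers below 0.05 N and distance of rib from where it was at the start of the episode below 0.025 m), for 0.2 s.
3. the rib lies on the board, both jars still on the mat (horizontal distance between rib and rib_board below 0.015 m and angle between the y axis of rib and the x axis of rib_board, either way round below 0.2 rad and angle between each of rib, tall_jar, short_jar's own z axis and vertical below 0.1 rad and height (world z) of rib below 0.01 m and linear speed of each of rib, tall_jar, short_jar below 0.02 m/s and contact force between rib and the fingers below 0.05 N and x of tall_jar in the frame of cork_mat between -0.08 and 0.08 m and y of tall_jar in the frame of cork_mat between -0.056 and 0.056 m and z of tall_jar in the frame of cork_mat between 0.001 and 0.008 m and x of short_jar in the frame of cork_mat between -0.08 and 0.08 m and y of short_jar in the frame of cork_mat between -0.056 and 0.056 m and z of short_jar in the frame of cork_mat between 0.001 and 0.008 m), for 0.2 s.
4. the short jar is back in its place, the tall jar still on the mat (distance of short_jar from where it was at the start of the episode below 0.015 m and angle between each of short_jar, tall_jar's own z axis and vertical below 0.1 rad and linear speed of each of short_jar, tall_jar below 0.02 m/s and contact force between short_jar and the fingers below 0.05 N and x of tall_jar in the frame of cork_mat between -0.08 and 0.08 m and y of tall_jar in the frame of cork_mat between -0.056 and 0.056 m and z of tall_jar in the frame of cork_mat between 0.001 and 0.008 m), for 0.2 s.
At the end, for the whole second after the job is handed in: Rib flat on the board, its middle within 15 mm of the board's middle and its length within 0.2 rad of the board's; both jars upright and each within 15 mm of where it stood at the start; all at rest (horizontal distance between rib and rib_board below 0.015 m and angle between the y axis of rib and the x axis of rib_board, either way round below 0.2 rad and angle between each of rib, short_jar, tall_jar's own z axis and vertical below 0.1 rad and height (world z) of rib below 0.01 m and linear speed of each of rib, short_jar, tall_jar below 0.02 m/s and distance of each of short_jar, tall_jar from where it was at the start of the episode below 0.015 m); the robot touches nothing.
It fails at once if a jar is tipped over (angle between any of short_jar, tall_jar's own z axis and vertical above 0.6 rad).
It also fails if it takes over 136 s, if anything falls off the work surface, if the arm or the gripper's body presses on something with over 40 N, if the wrist force passes 120 N, or if a joint passes its speed limit or range.

### The arm

A 6-joint arm with a two-finger parallel gripper is mounted at the origin on a cart in front of the work surface, level with it; the furniture and walls round the work are solid. World frame = base frame: x ahead of the robot, y to its left, z up, the work surface at z = 0. Lengths are in m, angles in degrees, forces in N, time in s.
With the tool pointing down it reaches from about 0.325 to 0.85 m from the base axis. Payload 4.4 kg.
Tool frame: the origin (TCP) lies at the very end of the fingers, on their centre line; the grasp point (between the pads) lies 19 mm behind it; z points along the fingers, y is the line along which they close (so a half turn about z gives the same grasp; the last joint's range is limited). The gripper opens to 94 mm and grips with 3 to 60 N. Pads are 16 mm wide; open, the fingers measure 119 mm over their backs; the gripper's body (75 mm by 177 mm) begins 78 mm behind the grasp point.
Start: joints at [65.575, 11.837, 88.321, -0, 79.842, -8.623], TCP at [0.157, 0.553, 0.205] pointing down, gripper open.
Joint ranges: [-156.59, 156.59], [-49.26, 127.26], [12.9, 141.05], [-63.56, 243.56], [4.71, 150.69], [-161.64, 161.64]. Speed limits (degrees/s): [159.86, 159.86, 180, 180, 180, 180].

### API

Orientations are given as [roll, pitch, yaw] about the fixed x, y, z axes, in that order (R = Rz(yaw) Ry(pitch) Rx(roll)).
In Python, from bench import ctrl, hand, planner, sensors, optics, job_done gives the robot as it stands. The module is installed in compiled form; this text tells all that it offers. Calls block until the motion is done:
- ctrl.reach(position, orientation): joint-space move of the TCP to a pose.
- ctrl.move_linear(position, velocity=0.15, rotation=None): straight line of the TCP; rotation=None keeps the orientation; velocity is the mean speed in m/s.
- ctrl.goto_joints(angles): joint-space move.
- hand.move_gripper(opening): finger opening in m; the grip force is fixed at half the most; returns when the fingers have stopped.
- ctrl.hold(seconds).
- planner.solve_ik(position, orientation): joint angles nearest the present ones, or None.
- sensors.state(): the state.
- optics.get_image(name): name is "scene" or "top" or "wrist"; returns a dict with "color" (420x560x3 uint8, blue, green, red), "fovy" (degrees; the focal length in pixels is half the picture's height over the tangent of half this angle, whatever the lens; pixels are square), "cx", "cy" (the principal point, pixels), "pose" (4x4, takes a point from camera to world coordinates). Camera axes: x right, y down, z forward; pixel columns grow to the right and rows downward; lengths in m; the calibration is good to about 2 mm. The wrist camera is an equidistant fisheye: a pixel r from the principal point sees the ray r / f radians off the axis. A picture is of the moment at which its call begins. There is no depth.
A pose or a line that the arm cannot do raises ctrl.PlanningError and nothing moves.
- job_done(): hands the job in; it is judged then, once.
The state is a dict: "time_s": time; "joint_positions": joint angles; "joint_velocities": joint speeds; "effort": joint torques, N m; "tool_pos": TCP position; "ee_rot": TCP orientation; "wrist_force": force on the tool from outside, world axes, zero at the start; "wrist_torque": the same for the moment, N m; "grip_width": finger opening in m; "grip_force": force on a finger pad.
Only numpy, scipy, OpenCV 4.12 (cv2) and the standard library are available. Lean on these libraries where they do the work, as an engineer would, in place of code of your own. Each camera call takes 0.05 s, during which the arm holds its last target. There are 200 camera calls.

## Working session

There is one attempt and no reset: what is moved stays moved. The work goes in short steps, each a Python script; the robot and the scene stay as the last script left them, time stands still between calls to the robot, and variables do not carry over. Pictures are saved under pics/ and viewed, at most 14 in all, crops included, and the job is handed in when it is done.

```bash
mkdir -p pics; python3 - <<'E'
from bench import optics,sensors
import cv2,json
for n in("scene","top","wrist"):
    i=optics.get_image(n);cv2.imwrite(f"pics/{n}0.png",i["color"]);print(n,i["fovy"],i["cx"],i["cy"],i["pose"].round(4).tolist() if hasattr(i["pose"],"round") else i["pose"])
print(sensors.state())
E
```

```text
scene 42.97658461403391 278.00402145101015 218.04463006519475 [[0.8658, -0.2224, 0.4482, 0.1487], [-0.4998, -0.3399, 0.7967, -0.4985], [-0.0248, -0.9138, -0.4054, 0.4168], [0.0, 0.0, 0.0, 1.0]]
top 44.48737071545637 287.3406445786585 208.40559782525148 [[0.0267, -0.9932, 0.1132, 0.4292], [-0.9996, -0.0263, 0.0044, 0.2272], [-0.0014, -0.1132, -0.9936, 0.9344], [0.0, 0.0, 0.0, 1.0]]
wrist 65.70646984690485 277.16790967257907 213.8002318344373 [[0.271, 0.9256, 0.2643, 0.0803], [0.9626, -0.2599, -0.0766, 0.5751], [-0.0022, 0.2752, -0.9614, 0.3828], [0.0, 0.0, 0.0, 1.0]]
{'time_s': 0.15, 'joint_positions': array([ 6.55737690e+01,  1.18738570e+01,  8.83849563e+01,  4.17937005e-04,
        7.98401476e+01, -8.62449546e+00]), 'joint_velocities': array([-0.06969034, -0.11788284, -0.23756802, -0.06989223, -0.05759584,
       -0.04834697]), 'effort': array([-1.58419689e-04, -3.71315897e+01, -2.81812263e+01,  6.99789240e-02,
        3.27610143e-02, -8.70905046e-05]), 'tool_pos': array([0.15634514, 0.55270146, 0.20455799]), 'ee_rot': array([-1.79902220e+02, -1.52465803e-02,  1.64198177e+02]), 'wrist_force': array([0.84318755, 0.2326933 , 0.29979008]), 'wrist_torque': array([ 0.02752355,  0.0033269 , -0.00946736]), 'grip_force': 0.0, 'grip_width': 0.09407711431162176}
```

View pics/top0.png

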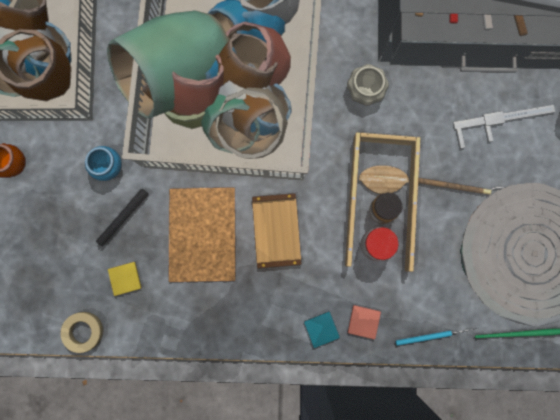

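View pics/scene0.png

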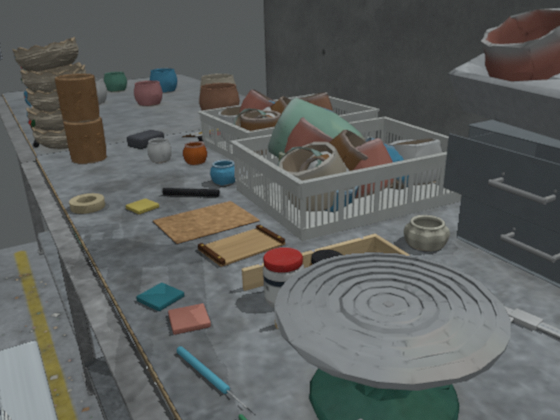

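Top view: the mat is at about (202,235), the board at (277,231), and the rack spans (350..418, 135..270). The rib is at (384,180), the dark short jar at (386,207) and the red tall jar at (381,243). I'll enlarge this area next.

```bash
python3 - <<'E'
import cv2
i=cv2.imread("pics/top0.png")
cv2.imwrite("pics/c1.png",cv2.resize(i[128:278,335:435],None,fx=4,fy=4,interpolation=cv2.INTER_CUBIC))
cv2.imwrite("pics/c2.png",cv2.resize(i[175:295,160:310],None,fx=4,fy=4,interpolation=cv2.INTER_CUBIC))
E
```

```text
(no output)
```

View pics/c1.png

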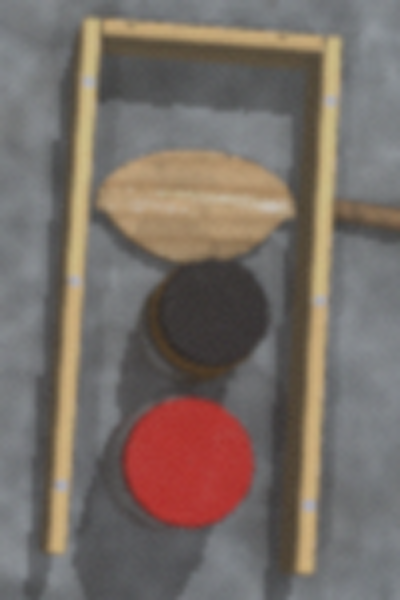

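View pics/c2.png

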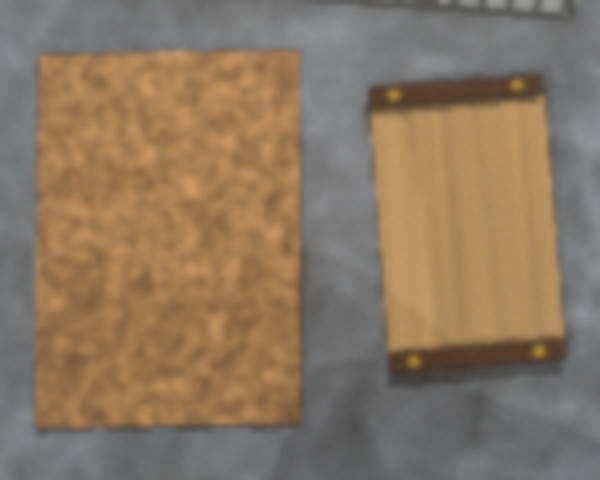

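Crop c1 (4x, offset 335,128):
- Rack top corners: (83,18), (342,37), (314,574), (45,553).
- Rib tips: (97,203) and (297,213). Its long edges are at y=150 and y=263.
- Short lid centre (214,312), tall lid centre (188,461).

Crop c2 (offset 160,175):
- Mat corners: (38,55), (299,51), (301,426), (37,430).
- Board corners: (369,87), (543,74), (565,358), (391,370).

```bash
cat > h.py <<'E'
import numpy as np
from bench import ctrl,hand,planner,sensors,optics
def ray(im,px,z):
    f=210/np.tan(np.radians(im["fovy"]/2)); P=np.array(im["pose"])
    d=P[:3,:3]@np.array([(px[0]-im["cx"])/f,(px[1]-im["cy"])/f,1]); o=P[:3,3]
    return (o+d*(z-o[2])/d[2])[:2]
E
python3 - <<'E'
from h import *
im=optics.get_image("top")
def g(off,pts,z): return np.array([ray(im,(off[0]+u/4-.375,off[1]+v/4-.375),z) for u,v in pts])
def rect(n,p):
    ax=(p[0]+p[1]-p[2]-p[3])/2; ay=(p[0]+p[3]-p[1]-p[2])/2
    print(n,p.mean(0).round(4),"L",np.linalg.norm(ax).round(4),np.linalg.norm(ay).round(4),"yaw",np.degrees(np.arctan2(ax[1],ax[0])).round(2), np.degrees(np.arctan2(-ay[0],ay[1])).round(2))
a=(335,128);b=(160,175)
rect("rack",g(a,[(83,18),(342,37),(314,574),(45,553)],.036))
rect("mat",g(b,[(38,55),(299,51),(301,426),(37,430)],.004))
rect("board",g(b,[(369,87),(543,74),(565,358),(391,370)],.012))
r=g(a,[(97,203),(297,213),(185,150),(190,263)],.009);print("rib",r[:2].mean(0),r[2:].mean(0),r[0]-r[1],r[2]-r[3])
print("short",g(a,[(214,312),(269,312)],.056));print("tall",g(a,[(188,461),(253,461)],.07))
E
```

```text
rack [0.5501 0.0618] L 0.239 0.1165 yaw -3.18 -2.85
mat [0.4839 0.3852] L 0.1702 0.119 yaw 2.69 2.4
board [0.4948 0.2501] L 0.1282 0.0785 yaw 6.1 5.64
rib [0.59212763 0.0566686 ] [0.59278853 0.06099278] [0.00221138 0.09122298] [0.05218573 0.00258955]
short [[0.53867518 0.0577556 ]
 [0.5393027  0.03408882]]
tall [[0.47356271 0.07109519]
 [0.47428939 0.04379614]]
```

```bash
cat >> h.py <<'E'
UP=0.2
TR=(.4736,.0711); SR=(.5387,.0578); RR=(.5922,.0575); TM=(.442,.383); SM=(.526,.387); B=(.4948,.2501)
def over(xy,yaw): ctrl.reach([*xy,UP],[180,0,yaw])
def say(t):
    s=sensors.state(); print(t,"t",round(s["time_s"],1),s["tool_pos"].round(4),"w",round(s["grip_width"],4),"gf",round(s["grip_force"],1),"F",s["wrist_force"].round(1))
def pick(xy,z,yaw,op=.094):
    over(xy,yaw); hand.move_gripper(op); ctrl.move_linear([*xy,z+.02],.2); ctrl.move_linear([*xy,z],.06); say("at")
    hand.move_gripper(0.0); say("grip"); ctrl.move_linear([*xy,UP],.15); say("up")
def place(xy,z,yaw,op=.08):
    over(xy,yaw); ctrl.move_linear([*xy,z+.02],.15); ctrl.move_linear([*xy,z],.04); say("down")
    hand.move_gripper(op); ctrl.hold(.3); say("open"); ctrl.move_linear([*xy,UP],.2)
def snap(n,f):
    import cv2; i=optics.get_image(n); cv2.imwrite("pics/"+f,i["color"]); return i
E
python3 - <<'E'
from h import *
for xy,z,y in [(TR,.043,177),(TM,.048,177),(SR,.022,-93),(SR,.022,87),(SM,.026,177),(RR,.003,-93),(RR,.003,87),(B,.009,-174),(B,.009,6)]:
    for zz in(z,UP):
        q=planner.solve_ik([*xy,zz],[180,0,y]); print(xy,zz,y,None if q is None else np.round(q,0))
over(TR,177); snap("wrist","w1.png"); say("")
E
```

```text
(0.4736, 0.0711) 0.043 177 [ -2.  12. 110.   0.  58. -89.]
(0.4736, 0.0711) 0.2 177 [ -2.   0. 102.   0.  78. -89.]
(0.442, 0.383) 0.048 177 [ 32.  23.  94.   0.  63. -55.]
(0.442, 0.383) 0.2 177 [ 32.  13.  87.   0.  79. -55.]
(0.5387, 0.0578) 0.022 -93 None
(0.5387, 0.0578) 0.2 -93 None
(0.5387, 0.0578) 0.022 87 [ -3.  21. 101.  -0.  58.  -0.]
(0.5387, 0.0578) 0.2 87 [-3.  8. 93. -0. 79. -0.]
(0.526, 0.387) 0.026 177 [ 29.  32.  84.   0.  64. -58.]
(0.526, 0.387) 0.2 177 [ 29.  21.  77.   0.  82. -58.]
(0.5922, 0.0575) 0.003 -93 None
(0.5922, 0.0575) 0.2 -93 None
(0.5922, 0.0575) 0.003 87 [-3. 28. 94. -0. 59.  0.]
(0.5922, 0.0575) 0.2 87 [-3. 14. 86. -0. 80.  0.]
(0.4948, 0.2501) 0.009 -174 [ 18.  23. 100.   0.  57. -78.]
(0.4948, 0.2501) 0.2 -174 [ 18.  10.  92.   0.  79. -78.]
(0.4948, 0.2501) 0.009 6 [ 18.  23. 100.  -0.  57. 102.]
(0.4948, 0.2501) 0.2 6 [ 18.  10.  92.  -0.  79. 102.]
 t 2.3 [0.4736 0.0718 0.2   ] w 0.0938 gf 0.0 F [ 0.4 -0.3 -0.3]
```

View pics/w1.png

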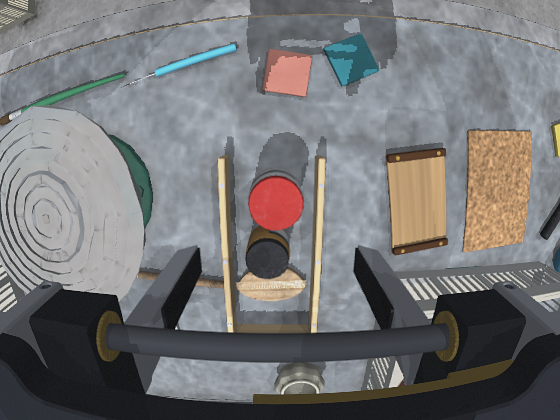

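The wrist view shows the tall lid centred at (276,203), the short lid at (268,256), and the rib tips at about (238,284) and (306,285). I'll cross-check these positions and then move the tall jar.

```bash
python3 - <<'E'
from h import *
im=optics.get_image("wrist"); f=210/np.tan(np.radians(im["fovy"]/2)); P=np.array(im["pose"])
for n,p,z in[("tall",(276,203),.07),("short",(268,256),.056),("rib",(272,284.5),.009)]:
    v=np.array(p)-(im["cx"],im["cy"]); r=np.hypot(*v); d=P[:3,:3]@np.r_[v/r*np.sin(r/f),np.cos(r/f)]; o=P[:3,3]
    print(n,(o+d*(z-o[2])/d[2]).round(4))
pick(TR,.043,177); place(TM,.048,177); over(SR,87); snap("top","t2.png"); snap("scene","s2.png")
E
```

```text
tall [0.4717 0.0712 0.07  ]
short [0.5335 0.0594 0.056 ]
rib [0.594  0.0596 0.009 ]
at t 4.2 [0.4732 0.0711 0.0426] w 0.094 gf 0.0 F [-0.8 -0.  -0.4]
grip t 4.8 [0.4737 0.0711 0.0431] w 0.0562 gf 30.0 F [ 0.4 -0.7  0.8]
up t 6.0 [0.4727 0.0711 0.1988] w 0.0563 gf 30.0 F [ 0.3 -0.7 -1.3]
down t 8.9 [0.4419 0.3829 0.0477] w 0.0563 gf 30.0 F [ 0.9 -0.2 -0.7]
open t 9.8 [0.442 0.383 0.048] w 0.0802 gf 0.0 F [-0.5  0.5 -0.3]
```

View pics/s2.png

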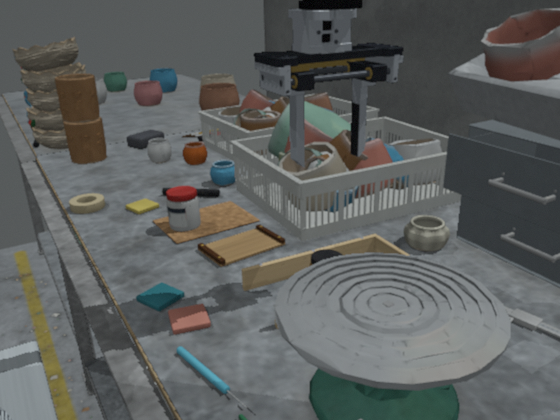

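The scene view shows the tall jar standing on the mat at (183,210). Next is the short jar.

```bash
sed -i 's/SR=(.5387,.0578); RR=(.5922,.0575)/SR=(.5372,.0583); RR=(.5925,.058)/' h.py; python3 - <<'E'
from h import *
pick(SR,.022,87); place(SM,.027,177); over((.5,.05),87); i=snap("top","t3.png"); snap("scene","s3.png")
import cv2; a=i["color"][128:298,160:435]; cv2.imwrite("pics/t3c.png",cv2.resize(a,None,fx=2.9,fy=2.9,interpolation=cv2.INTER_CUBIC))
E
```

```text
at t 14.2 [0.5367 0.0583 0.0215] w 0.0945 gf 0.0 F [-0.2 -1.3 -0.1]
grip t 15.0 [0.5373 0.0583 0.0221] w 0.0489 gf 30.0 F [-0.1 -0.1 -0.5]
up t 16.3 [0.5363 0.0583 0.1987] w 0.0485 gf 30.0 F [ 0.7  0.2 -1.8]
down t 19.4 [0.5259 0.3869 0.0267] w 0.0484 gf 30.0 F [-0.2  0.7 -1.1]
open t 20.4 [0.526 0.387 0.027] w 0.0801 gf 0.0 F [-0.6 -0.4 -1.1]
```

View pics/t3c.png

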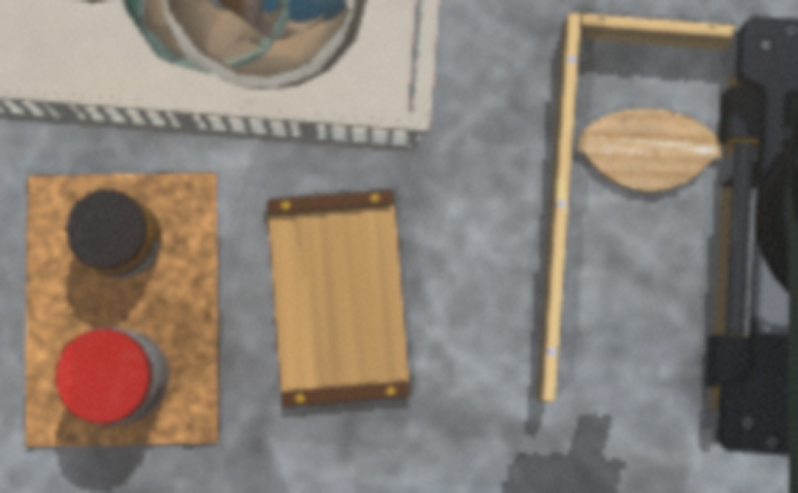

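Both jars stand on the mat (short lid at (107,230), tall at (103,375)). The rib is unmoved, with its tips at (579,147) and (721,152). Now the rib.

```bash
python3 - <<'E'
from h import *
pick(RR,.003,88,.078); place(B,.0085,-174,.075); over((.5,.05),177); i=snap("top","t4.png")
import cv2; a=i["color"][165:295,160:320]; cv2.imwrite("pics/t4c.png",cv2.resize(a,None,fx=4,fy=4,interpolation=cv2.INTER_CUBIC))
E
```

```text
at t 25.0 [0.5919 0.058  0.0024] w 0.0782 gf 0.0 F [-0.1  0.7 -0. ]
grip t 25.5 [0.5927 0.058  0.0032] w 0.0507 gf 30.0 F [-0.  -0.1  1. ]
up t 27.0 [0.5917 0.058  0.1987] w 0.0509 gf 30.0 F [-0.1  1.  -0.3]
down t 30.2 [0.4944 0.25   0.0085] w 0.0509 gf 30.0 F [-1.9  0.1  3.9]
open t 31.0 [0.4948 0.2501 0.0085] w 0.0748 gf 0.0 F [-0.8 -0.1  0.2]
```

View pics/t4c.png

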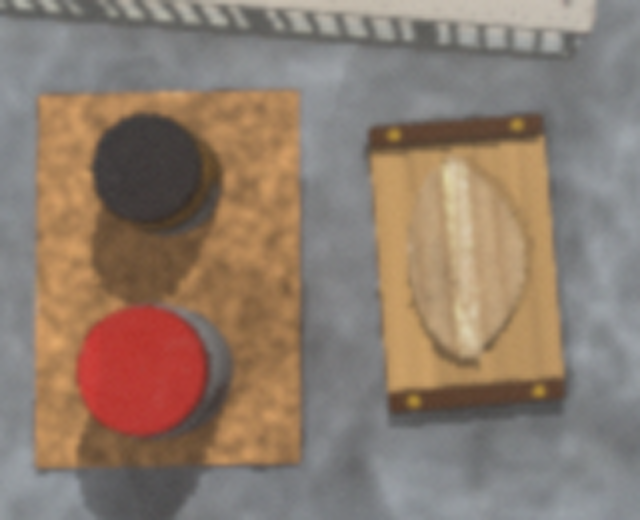

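The rib lies centred on the board: its middle is at (467,260) against the board's at (467,262), and it is aligned. Now I return the jars.

```bash
python3 - <<'E'
from h import *
pick(SM,.027,177); place(SR,.0228,87); pick(TM,.048,177); place(TR,.0438,177,.09); over((.45,.3),177); i=snap("top","t5.png"); say("")
import cv2; a=i["color"][128:278,335:435]; cv2.imwrite("pics/t5c.png",cv2.resize(a,None,fx=4,fy=4,interpolation=cv2.INTER_CUBIC))
E
```

```text
at t 36.2 [0.5256 0.3868 0.0264] w 0.0941 gf 0.0 F [-1.   0.3  1.5]
grip t 37.0 [0.526 0.387 0.027] w 0.0487 gf 30.0 F [ 0.4 -0.6  0.8]
up t 38.3 [0.5252 0.3865 0.1984] w 0.0484 gf 30.0 F [ 0.3  0.3 -1.4]
down t 41.4 [0.5366 0.0584 0.0228] w 0.0484 gf 30.0 F [-3.3  0.6  4.3]
open t 42.4 [0.5372 0.0583 0.0228] w 0.08 gf 0.0 F [ 0.4 -0.3  0.2]
at t 46.4 [0.4417 0.3828 0.0475] w 0.0942 gf 0.0 F [-0.2  0.6  0.9]
grip t 47.1 [0.4421 0.3831 0.0481] w 0.0557 gf 30.0 F [-0.8  0.4  0.4]
up t 48.3 [0.4412 0.3825 0.1986] w 0.0561 gf 30.0 F [-0.6 -0.5 -0.9]
down t 51.2 [0.4731 0.0709 0.0439] w 0.0559 gf 30.0 F [-2.4  0.2  5.3]
open t 52.2 [0.4736 0.0711 0.0438] w 0.0898 gf 0.0 F [ 0.3 -0.2 -0.5]
 t 54.1 [0.4502 0.2987 0.1994] w 0.0902 gf 0.0 F [-0.3  1.   0.4]
```

View pics/t5c.png

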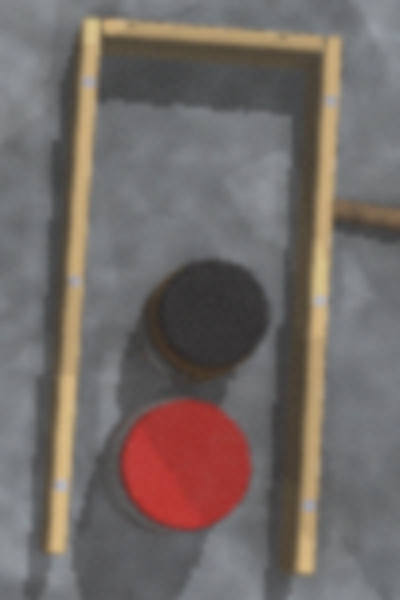

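The short lid is at (214,314) and the tall lid at (187,464). Both are within 2 mm of where they started ((214,312) and (188,461)), so I'm handing in.

```bash
python3 -c "
from bench import job_done;print(job_done())"
```

```text
the job is handed in; nothing more can be done
None
```

The job is handed in at about 54 s, with the rib centred lengthwise on the board and both jars upright in the rack within about 2 mm of where they stood, as measured in the last top-camera pictures.

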